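# Set out two trays to overhang the display riser

### The job

Two flat trays, one white marble and one bamboo, lie on the dark wooden display riser; push each one with the fingers over the riser's front edge (the shoppers' side, away from the robot) until the coloured line across the tray lies right above that edge and the tray sits square to it, so that shoppers can get their fingers under it. Only slide the trays: they stay flat on the board and are never lifted or tipped. Leave the candles and the tin on the riser where they stand.

Things in the scene. Friction and masses are not known exactly. Their poses are not given: they have to be found in the camera images.
- riser_edge (a point): the middle of the front top edge of the display riser, a fixed dark wooden board 620 mm wide (its y) x 240 mm deep (its x) whose flat top is 60 mm above the table. The point lies on the board's top face; x points horizontally out of the front edge, away from the robot, y runs along the edge to the left, z up. The board reaches 240 mm back from this edge and is open at the back; a lip 20 mm high, 8 mm wide and standing from 60 to 80 mm above the table runs along each end
- marble: white marble tray, 0.2 to 0.37 kg, a thin flat rectangle 110 mm deep (its x) x 120 mm wide (its y) x 8 mm thick, lying on the riser board, turned by up to about 0.25 rad. Origin: centre of its underside. x points to its front edge (+55 mm), which faces roughly the riser's front; z up. A thin dark blue line runs across its top, 25 mm behind its front edge. It may lie in the left or the right half of the riser; the other tray lies in the other half
- marble_line (a point): middle of the marble tray's dark blue line, on its top face (30 mm ahead of the tray's centre, 8 mm above its underside); axes as the tray's
- bamboo: light tan bamboo tray, 0.08 to 0.15 kg, a thin flat rectangle 110 mm deep (its x) x 120 mm wide (its y) x 8 mm thick, lying on the riser board, turned by up to about 0.25 rad. Origin: centre of its underside. x points to its front edge (+55 mm), which faces roughly the riser's front; z up. A thin dark red line runs across its top, 40 mm behind its front edge. It may lie in the left or the right half of the riser; the other tray lies in the other half
- bamboo_line (a point): middle of the bamboo tray's dark red line, on its top face (15 mm ahead of the tray's centre, 8 mm above its underside); axes as the tray's
- candle_mint: mint green candle tumbler with cork lid, 52 mm across, 100 mm tall, standing on the riser between the trays; loose, to be left alone. Origin: centre of its underside
- tin: bare metal tea-light tin, 38 mm across, 18 mm tall, standing on the riser between the trays, towards the back; loose, to be left alone. Origin: centre of its underside
- candle_black: black candle jar, 66 mm across, 90 mm tall, on the left end of the riser; loose, to be left alone. Origin: centre of its underside
- candle_amber: amber-brown candle jar with wooden lid, 56 mm across, 110 mm tall, on the right end of the riser; loose, to be left alone. Origin: centre of its underside
There are look-alikes about, which are no part of the job. There is more than one size of the marble; the one meant has the size given above.

How it is judged (in metres and radians):
At the end, for the whole second after the job is handed in: Each tray lies flat and still on the riser's board, the middle of its line within 7 mm of the board's front edge (so the marble tray overhangs by about 25 mm, the bamboo one by about 40 mm), and its sides square to that edge within 0.12 rad (x of marble_line in the frame of riser_edge between -0.007 and 0.007 m and angle between the x axis of each of marble, bamboo and the x axis of riser_edge, either way round below 0.12 rad and z of marble in the frame of riser_edge between -0.003 and 0.003 m and angle between each of marble, bamboo's own z axis and vertical below 0.04 rad and linear speed of each of marble, bamboo below 0.01 m/s and x of bamboo_line in the frame of riser_edge between -0.007 and 0.007 m and z of bamboo in the frame of riser_edge between -0.003 and 0.003 m); the robot touches nothing.
It fails at once if the marble tray is lifted off the board (its middle more than 8 mm up) (z of marble in the frame of riser_edge above 0.008 m).
It fails at once if the marble tray is tipped or falls off (tilted more than 0.2 rad) (angle between marble's own z axis and vertical above 0.2 rad).
It fails at once if the bamboo tray is lifted off the board (its middle more than 8 mm up) (z of bamboo in the frame of riser_edge above 0.008 m).
It fails at once if the bamboo tray is tipped or falls off (tilted more than 0.2 rad) (angle between bamboo's own z axis and vertical above 0.2 rad).
It fails at once if a candle or the tin on the riser is moved more than 20 mm or tipped (distance of any of candle_mint, tin, candle_black, candle_amber from where it was at the start of the episode above 0.02 m or angle between any of candle_mint, tin, candle_black, candle_amber's own z axis and vertical above 0.3 rad).
It also fails if it takes over 51 s, if anything falls off the work surface, if the arm or the gripper's body presses on something with over 40 N, if the wrist force passes 120 N, or if a joint passes its speed limit or range.

### The arm

A 7-joint arm with a two-finger parallel gripper is mounted at the origin on the work surface. World frame = base frame: x ahead of the robot, y to its left, z up, the work surface at z = 0. Lengths are in m, angles in degrees, forces in N, time in s.
With the tool pointing down it reaches from about 0.425 to 0.975 m from the base axis. Payload 16.7 kg.
Tool frame: the origin (TCP) lies between the finger pads; the fingertips stand 19 mm ahead of it and the grasp point (between the pads) is the TCP; x points along the fingers, z is the direction in which the jaws open and shut, and the axes are right-handed (so a half turn about x gives the same grasp; the last joint's range is limited). The gripper opens to 85 mm and grips with 20 to 120 N. Pads are 22 mm wide; open, the fingers measure 114 mm over their backs; the gripper's body (76 mm by 85 mm) begins 54 mm behind the grasp point. The pads swing forward as they close: fully open they stand 13 mm farther back than shut.
Start: joints at [-85.686, 24.414, 4.234, 92.017, -1.954, 63.644, -3.845], TCP at [0.15, 0.658, 0.25] pointing down, gripper open.
Joint ranges: [-163.25, 163.25], [-28.42, 122.38], [-70.27, 78.77], [12.13, 141.07], [-58.53, 238.53], [9.26, 117.41], [-156.51, 156.51]. Speed limits (degrees/s): [108.29, 108.29, 136.94, 136.94, 172.46, 172.46, 172.46].

### API

Orientations are given as [roll, pitch, yaw] about the fixed x, y, z axes, in that order (R = Rz(yaw) Ry(pitch) Rx(roll)).
In Python, from station import readout, read_camera, job_done gives the robot as it stands.
- The arm moves only by the shell command python3 -m pendant 'ROWS' [OPENING] [FORCE]. ROWS is JSON, a list of rows, each an object of numbers: "tx", "ty", "tz": the shift along the tool's x, y, z in units of 60 mm (1.0 is 60 mm); "yaw": the turn about the tool's x in units of 6 degrees (1.0 is 6 degrees). In form: [{"tx": .., "ty": .., "tz": .., "yaw": ..}, ...]. A call has 1 to 5 rows; each row shifts and turns the pose as measured when the row begins, along the tool's axes as they then stand; what a row does not reach is not made up. A row lasts 1/8 s, in which the tool goes at most 62.5 mm and 10.7 degrees, less where a joint would pass 70% of its speed; a pose out of reach is approached as far as the arm can. A call is refused whole if a number of a shift passes 1 or a number of a turn 1, either way. A call with a gripper value outside its range is refused whole. OPENING is the finger opening in mm, from 0 to 85.4, set as the call begins (- or left out, the last holds). The fingers move at their own pace and stop on an object; FORCE is the grip in N (left out, the last holds). Time passes only in rows, so rows that do not move let the fingers close. It gives the time, the measured TCP pose, the force and the opening at its end, in the units of the state.
- readout.observe(): the state, without advancing time (a new reading comes with each control period).
- read_camera(name): name is "scene" or "side" or "wrist"; returns a dict with "pixels" (480x640x3 uint8, red, green, blue), "fx", "fy", "cx", "cy" (pixels), "rvec" (rotation vector, rad) and "tvec" (3), from world to camera coordinates, as OpenCV has them; the wrist camera has in their place "hand_eye" (4x4, takes a point from camera to tool coordinates, whose origin is the TCP and whose axes are the tool frame's). Camera axes: x right, y down, z forward; pixel columns grow to the right and rows downward; lengths in m; the calibration is good to about 2 mm. A picture is of the moment at which its call begins: read the wrist's pose just before it. There is no depth.
- job_done(): hands the job in, once; it reports no verdict.
The state is a dict: "t": time; "joint_positions": joint angles; "dq": joint speeds; "tau": joint torques, N m; "tool_pos": TCP position; "orientation": TCP orientation; "ft_force": force on the tool from outside, world axes, zero at the start; "torque": the same for the moment, N m; "gripper_width": finger opening in m.
Only numpy, scipy, OpenCV 4.12 (cv2) and the standard library are available. Lean on these libraries where they do the work, as an engineer would, in place of code of your own. Each camera call takes 0.05 s, during which the arm holds its last target. There are 200 camera calls.

## Working session

There is one attempt and no reset: what is moved stays moved. The work goes in short steps, Python scripts to look and compute and a shell command to move; the robot and the scene stay as the last step left them, time stands still between calls to the robot, and variables do not carry over. Pictures are saved under pics/ and viewed, about 8 in all and at most 12, crops included, and the job is handed in when it is done.

```bash
mkdir -p pics; ls
python3 - <<'E'
from station import readout, read_camera
import cv2, numpy as np
s=readout.observe(); print(s)
for n in ["scene","side"]:
    c=read_camera(n); cv2.imwrite(f"pics/{n}0.png",c["pixels"][:,:,::-1])
    R=cv2.Rodrigues(np.array(c["rvec"]))[0]
    print(n,c["fx"],c["fy"],c["cx"],c["cy"],-R.T@np.array(c["tvec"]).ravel(),R.tolist())
c=read_camera("wrist"); print(c["hand_eye"])
E
```

```text
pics
{'t': 0.0, 'joint_positions': array([-85.68658889,  24.45065003,   4.23046103,  92.05411119,
        -1.95138715,  63.64456639,  -3.8445548 ]), 'dq': array([ 0.00108411,  0.07888619,  0.10312012,  0.03001903,  0.03566465,
       -0.07058409, -0.01406774]), 'tau': array([ 3.52026864e-04, -9.49827147e+01,  3.76132518e+00, -4.63506961e+01,
        1.93035125e-02,  1.04333399e-02, -2.13882322e-05]), 'tool_pos': array([0.15039471, 0.65761422, 0.24958411]), 'orientation': array([-174.38219885,   89.92276972,  -97.26135106]), 'ft_force': array([ 0.4514352 , -0.33290791, -0.77102377]), 'torque': array([-0.02020058,  0.01083782, -0.01495138]), 'gripper_width': 0.08525428734193093}
scene 578.3716795154304 578.3716795154304 305.8621110890457 231.75442419975312 [ 0.88696607 -0.44147593  1.03586583] [[0.7163784850525765, 0.6976741796929046, -0.007252940342236253], [0.5799933071288162, -0.6012565843322988, -0.5496346818413443], [-0.38782680392096947, 0.3895398038543555, -0.8353736357903306]]
side 435.13506693164686 435.13506693164686 324.82496960133597 243.73421655236135 [ 0.14261959 -0.6874351   0.81918513] [[0.925681793178982, -0.37794483801830264, 0.01645956233511342], [-0.24811632080412355, -0.6393926556105912, -0.7277467439307862], [0.28557224852490437, 0.669578024853381, -0.685648422667095]]
[[-1.29834439e-03 -2.62597946e-01  9.64904468e-01 -1.22848498e-01]
 [ 4.82368283e-07 -9.64905282e-01 -2.62598167e-01  6.61057603e-02]
 [ 9.99999157e-01 -3.40477417e-04  1.25290603e-03 -2.64543044e-04]
 [ 0.00000000e+00  0.00000000e+00  0.00000000e+00  1.00000000e+00]]
```

View pics/scene0.png

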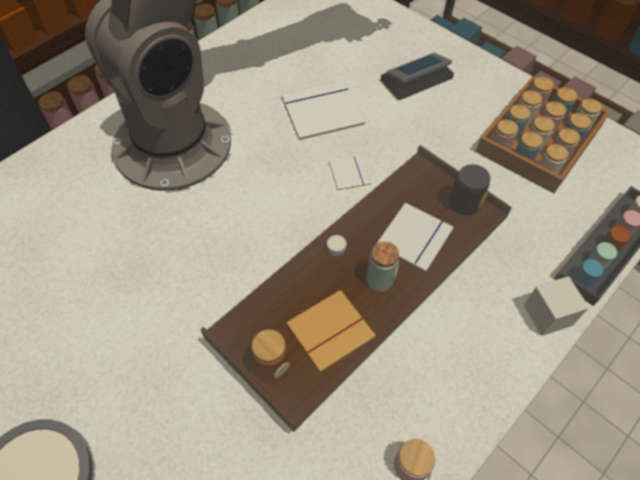

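View pics/side0.png

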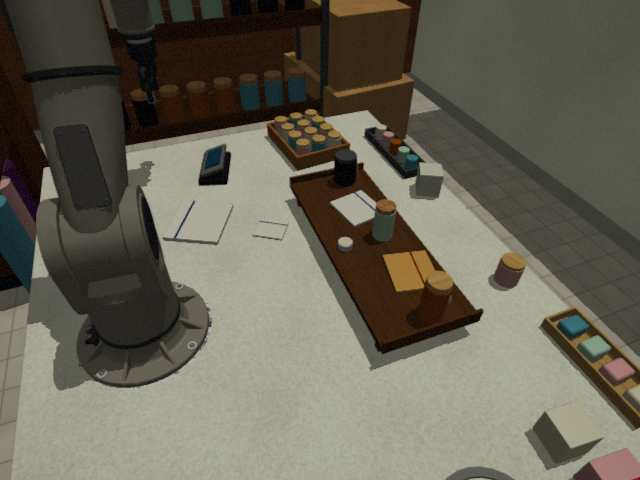

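Candidates for the marble tray are the one on the riser (415,236), a large one on the table (322,112) and a small one on the table (350,172). The bamboo tray is at (331,330), and only the lids at (268,347) and (416,455) share its colour. I choose the two on the riser and will check them by size.

```bash
cat > h.py <<'E'
import cv2, numpy as np
from station import readout, read_camera
from scipy.spatial.transform import Rotation as Ro
def grab(n):
    s=readout.observe(); c=read_camera(n)
    if n=="wrist":
        T=np.eye(4); T[:3,:3]=Ro.from_euler("xyz",s["orientation"],degrees=True).as_matrix(); T[:3,3]=s["tool_pos"]
        W=T@np.array(c["hand_eye"])   # camera->world
    else:
        R=cv2.Rodrigues(np.array(c["rvec"]))[0]; W=np.eye(4); W[:3,:3]=R.T; W[:3,3]=-R.T@np.array(c["tvec"]).ravel()
    return c,W
def back(c,W,uv,z):
    uv=np.atleast_2d(uv).astype(float)
    d=np.c_[(uv[:,0]-c["cx"])/c["fx"],(uv[:,1]-c["cy"])/c["fy"],np.ones(len(uv))]@W[:3,:3].T
    o=W[:3,3]; return o+d*((z-o[2])/d[:,2])[:,None]
def proj(c,W,P):
    p=(np.atleast_2d(P)-W[:3,3])@W[:3,:3]
    return np.c_[c["fx"]*p[:,0]/p[:,2]+c["cx"],c["fy"]*p[:,1]/p[:,2]+c["cy"]]
def topdown(c,W,x0,x1,y0,y1,z,res=0.001):
    "rectified view of plane z: image right = -y, image up = +x"
    w=np.array([[x1,y1,z],[x1,y0,z],[x0,y0,z],[x0,y1,z]])
    n=(int((y1-y0)/res),int((x1-x0)/res))
    H=cv2.getPerspectiveTransform(proj(c,W,w).astype(np.float32),np.float32([[0,0],[n[0],0],[n[0],n[1]],[0,n[1]]]))
    return cv2.warpPerspective(c["pixels"],H,n,flags=cv2.INTER_CUBIC)[:,:,::-1].copy()
E
python3 - <<'E'
from h import *
c,W=grab("scene")
print(back(c,W,[[510,210],[293,428]],.06).round(4)[:, :2])
print(back(c,W,[[420,150],[205,330]],.08).round(4)[:, :2])
print(back(c,W,[[405,205],[453,232],[425,268],[345,292],[374,332],[328,368],[288,325],[436,228],[422,250]],.068).round(4)[:,:2])
p=back(c,W,[[510,210],[293,428],[420,150],[205,330]],.068)
lo,hi=p.min(0)-.03,p.max(0)+.03; print(lo,hi)
img=topdown(c,W,lo[0],hi[0],lo[1],hi[1],.068); print(img.shape)
cv2.imwrite("pics/td0.png",img)
E
```

```text
[[ 0.6997  0.3447]
 [ 0.6893 -0.2791]]
[[ 0.4734  0.3294]
 [ 0.4601 -0.2707]]
[[ 0.5387  0.1992]
 [ 0.6497  0.2136]
 [ 0.6605  0.109 ]
 [ 0.5847 -0.036 ]
 [ 0.6761 -0.0596]
 [ 0.6626 -0.1661]
 [ 0.5554 -0.1575]
 [ 0.6194  0.1977]
 [ 0.6312  0.1372]]
[ 0.42469065 -0.31042125  0.038     ] [0.73127733 0.3690903  0.098     ]
(306, 679, 3)
```

View pics/td0.png

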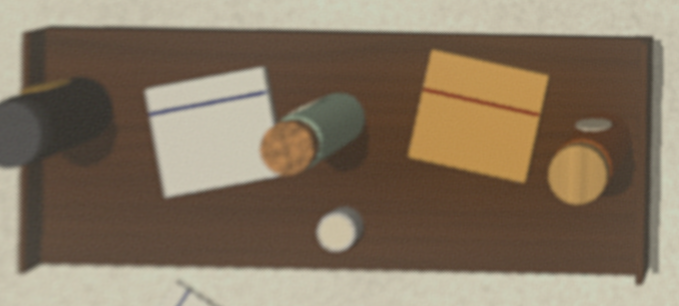

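The riser marble measures about 120 x 110 mm with its line at 25 mm, and the bamboo matches too. Next I measure the poses, the edge and the tool axes.

```bash
cat >> h.py <<'E'
X0,X1,Y0,Y1=.43,.76,-.31,.37
def line_edge(c,W,ycs):
    "front edge x at z=.06: strongest dark->light step along x, for given y"
    g=cv2.GaussianBlur(cv2.cvtColor(topdown(c,W,X0,X1,Y0,Y1,.06,.0005),cv2.COLOR_BGR2GRAY),(0,0),1.5).astype(float)
    r=[]
    for y in ycs:
        col=g[:,int((Y1-y)/.0005)-6:int((Y1-y)/.0005)+6].mean(1)
        d=-np.gradient(col); d[int((X1-.66)/.0005):]=0
        r.append(X1-(np.argmax(d)+.5)*.0005)
    return np.array(r)
def trays(c,W):
    img=topdown(c,W,X0,X1,Y0,Y1,.068,.0005); hsv=cv2.cvtColor(img,cv2.COLOR_BGR2HSV); h,s,v=cv2.split(hsv)
    out={}
    for n,m in (("marble",(s<70)&(v>130)),("bamboo",(h>8)&(h<26)&(s>110)&(v>130))):
        m=m.astype(np.uint8)*255
        m=cv2.morphologyEx(m,cv2.MORPH_CLOSE,np.ones((13,13)))
        m=cv2.morphologyEx(m,cv2.MORPH_OPEN,np.ones((25,25)))
        L=[]
        for k in cv2.findContours(m,0,2)[0]:
            r=cv2.minAreaRect(k); w=np.array(r[1])*.0005
            if .09<w.min()<w.max()<.15: 
                b=cv2.boxPoints(r); L.append((np.array([X1-r[0][1]*.0005,Y1-r[0][0]*.0005]).round(4),w.round(4),(np.c_[X1-b[:,1]*.0005,Y1-b[:,0]*.0005]).round(4)))
        out[n]=L
    return out
E
python3 - <<'E'
from h import *
s=readout.observe(); print(Ro.from_euler("xyz",s["orientation"],degrees=True).as_matrix().round(3))
c,W=grab("scene")
ys=np.linspace(-.25,.25,11); e=line_edge(c,W,ys); print(e.round(4),np.polyfit(ys,e,1))
for n,L in trays(c,W).items():
    for l in L: print(n,l)
E
```

```text
[[-0.    -0.975  0.223]
 [-0.001  0.223  0.975]
 [-1.    -0.    -0.001]]
[0.6938 0.6948 0.6958 0.6962 0.6972 0.6982 0.6998 0.7008 0.7012 0.7022
 0.7032] [0.01918182 0.69847727]
marble (array([0.5993, 0.1556]), array([0.1121, 0.1224]), array([[0.6432, 0.2261],
       [0.6656, 0.1058],
       [0.5554, 0.0852],
       [0.533 , 0.2055]], dtype=float32))
bamboo (array([ 0.6153, -0.1085]), array([0.1213, 0.1117]), array([[ 0.574 , -0.0372],
       [ 0.683 , -0.0614],
       [ 0.6566, -0.1799],
       [ 0.5476, -0.1556]], dtype=float32))
```

```bash
python3 -m pendant '[{"ty":-0.4,"tz":-0.8,"yaw":-0.5},{"ty":-0.5,"tz":-0.8,"yaw":-0.5},{"ty":-0.55,"tz":-0.8,"yaw":-0.5},{"ty":-0.55,"tz":-0.8,"yaw":-0.5},{"ty":-0.55,"tz":-0.8}]' 85
```

```text
validation failed for argument at $[0]...
```

```bash
python3 -m pendant '[{"ty":-0.5,"tz":-0.8},{"ty":-0.5,"tz":-0.8},{"ty":-0.5,"tz":-0.8},{"ty":-0.5,"tz":-0.8},{}]'
```

```text
validation failed for argument at $[0]...
```

```bash
python3 -m pendant '[{"tx":0,"ty":-0.4,"tz":-0.8,"yaw":-0.5},{"tx":0,"ty":-0.5,"tz":-0.8,"yaw":-0.5},{"tx":0,"ty":-0.55,"tz":-0.8,"yaw":-0.5},{"tx":0,"ty":-0.55,"tz":-0.8,"yaw":-0.5},{"tx":0,"ty":-0.55,"tz":-0.8,"yaw":0}]' 85
```

```text
t: 0.88
tool_pos: [0.2744, 0.3989, 0.2486]
orientation: [136.9, 89.9, -133.2]
ft_force: [1.6, 0.7, 0.4]
gripper_width: 0.0851
```

```bash
python3 -m pendant '[{"tx":0,"ty":-0.65,"tz":-0.7,"yaw":0.17},{"tx":0,"ty":-0.65,"tz":-0.75,"yaw":0},{"tx":0,"ty":-0.65,"tz":-0.75,"yaw":0},{"tx":0,"ty":-0.65,"tz":-0.75,"yaw":0},{"tx":0,"ty":-0.65,"tz":-0.75,"yaw":0}]'; python3 -c "
from station import readout; s=readout.observe();print(s['tool_pos'],s['orientation'])"
```

```text
t: 1.5
tool_pos: [0.4705, 0.1656, 0.25]
orientation: [-26.3, 89.8, 62.6]
ft_force: [0.9, 1.0, -0.4]
gripper_width: 0.0851
[0.470499   0.16560984 0.24999073] [-26.28967995  89.80468442  62.6237783 ]
```

```bash
python3 -m pendant '[{"tx":0.4,"ty":-0.37,"tz":-0.26,"yaw":0},{"tx":0.9,"ty":0,"tz":0,"yaw":0},{"tx":0.9,"ty":0,"tz":0,"yaw":0},{"tx":0.2,"ty":0,"tz":0,"yaw":0},{"tx":0,"ty":0,"tz":0,"yaw":0}]'
python3 - <<'E'
from h import *
a=grab("wrist")[0]["pixels"]; b,W=grab("scene")
s=readout.observe(); print(s["tool_pos"])
p=proj(b,W,[s["tool_pos"]])[0].astype(int); print(p)
k=b["pixels"]; k=cv2.resize(k[p[1]-75:p[1]+75,p[0]-90:p[0]+90],(576,480),interpolation=cv2.INTER_CUBIC)
cv2.imwrite("pics/w1.png",cv2.resize(np.hstack([cv2.resize(a,(640,480))[:,:,::-1],k[:,:,::-1]]),(800,316)))
E
```

```text
t: 2.12
tool_pos: [0.4979, 0.1451, 0.1049]
orientation: [-57.5, 89.6, 31.0]
ft_force: [-0.9, -0.1, 0.1]
gripper_width: 0.085
[0.49843296 0.14552786 0.10601158]
[374 198]
```

View pics/w1.png

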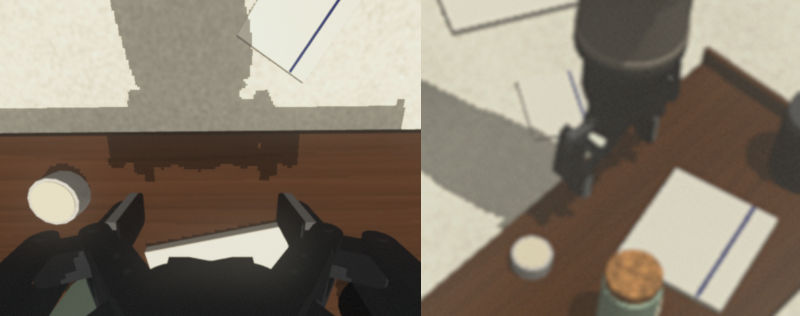

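The fingers are behind the marble tray and clear of the tin and tray. I'll lower until touch.

```bash
Z='"ty":0,"tz":0,"yaw":0'; python3 -m pendant '[{"tx":0.33,"ty":0,"tz":0.04,"yaw":0},{"tx":0,"ty":0,"tz":0,"yaw":0}]'; python3 -m pendant '[{"tx":0.05,"ty":0,"tz":0,"yaw":0},{"tx":0,"ty":0,"tz":0,"yaw":0}]';  python3 -m pendant '[{"tx":0.05,"ty":0,"tz":0,"yaw":0},{"tx":0,"ty":0,"tz":0,"yaw":0}]'
```

```text
t: 2.48
tool_pos: [0.5006, 0.1494, 0.0897]
orientation: [-56.1, 89.1, 32.4]
ft_force: [-0.3, 0.0, 0.3]
gripper_width: 0.0845
t: 2.72
tool_pos: [0.5018, 0.15, 0.089]
orientation: [-56.2, 88.9, 32.4]
ft_force: [0.4, -0.6, 1.4]
gripper_width: 0.0846
t: 2.98
tool_pos: [0.5021, 0.1501, 0.0866]
orientation: [-56.1, 88.8, 32.4]
ft_force: [0.2, -0.9, 0.0]
gripper_width: 0.0851
```

```bash
for i in 1 2; do python3 -m pendant '[{"tx":0.06,"ty":0,"tz":0,"yaw":0},{"tx":0,"ty":0,"tz":0,"yaw":0}]' | grep -E 'pos|force'; done
```

```text
tool_pos: [0.5022, 0.1501, 0.0828]
ft_force: [-0.7, 1.2, 0.5]
tool_pos: [0.5021, 0.1501, 0.0787]
ft_force: [0.2, 0.2, -0.1]
```

```bash
for i in 1 2; do python3 -m pendant '[{"tx":0.06,"ty":0,"tz":0,"yaw":0},{"tx":0,"ty":0,"tz":0,"yaw":0}]' | grep -E 'pos|force'; done
```

```text
tool_pos: [0.5022, 0.1501, 0.0748]
ft_force: [-0.0, -0.5, 0.8]
tool_pos: [0.5023, 0.1502, 0.071]
ft_force: [-1.1, 0.1, -0.4]
```

```bash
for i in 1 2; do python3 -m pendant '[{"tx":0.03,"ty":0,"tz":0,"yaw":0},{"tx":0,"ty":0,"tz":0,"yaw":0}]' | grep -E 'pos|force|orient'; done
```

```text
tool_pos: [0.5023, 0.1502, 0.0691]
orientation: [-56.3, 88.9, 32.3]
ft_force: [0.1, -0.2, -0.8]
tool_pos: [0.5024, 0.1502, 0.0672]
orientation: [-56.3, 88.9, 32.2]
ft_force: [0.1, 0.3, 0.4]
```

```bash
for i in 1; do python3 -m pendant '[{"tx":0.03,"ty":0,"tz":0,"yaw":0},{"tx":0,"ty":0,"tz":0,"yaw":0}]' | grep -E 'pos|force|orient'; done
```

```text
tool_pos: [0.5026, 0.1502, 0.0666]
orientation: [-54.4, 88.8, 34.1]
ft_force: [-3.2, 0.4, 6.1]
```

```bash
python3 -m pendant '[{"tx":-0.04,"ty":0,"tz":0,"yaw":0},{"tx":0,"ty":-0.2,"tz":0,"yaw":0},{"tx":0,"ty":-0.2,"tz":0,"yaw":0},{"tx":0,"ty":-0.2,"tz":0,"yaw":0},{"tx":0,"ty":0,"tz":0,"yaw":0}]'
```

```text
t: 5.35
tool_pos: [0.5417, 0.1493, 0.0695]
orientation: [-54.8, 88.8, 33.7]
ft_force: [-0.1, -0.1, -0.5]
gripper_width: 0.085
```

```bash
python3 -m pendant '[{"tx":0,"ty":-0.2,"tz":0,"yaw":0},{"tx":0,"ty":-0.2,"tz":0,"yaw":0},{"tx":0,"ty":-0.2,"tz":0,"yaw":0},{"tx":0,"ty":0,"tz":0,"yaw":0}]'
python3 - <<'E'
from h import *
c,W=grab("scene"); cv2.imwrite("pics/td2.png",topdown(c,W,X0,X1,Y0,Y1,.068))
for n,L in trays(c,W).items():
    for l in L: print(n,l)
E
```

```text
t: 5.85
tool_pos: [0.5801, 0.1481, 0.0698]
orientation: [-54.8, 88.9, 33.7]
ft_force: [0.1, -0.1, 0.9]
gripper_width: 0.0847
bamboo (array([ 0.6153, -0.1085]), array([0.1221, 0.1127]), array([[ 0.5736, -0.0367],
       [ 0.6836, -0.0611],
       [ 0.6571, -0.1804],
       [ 0.5471, -0.1559]], dtype=float32))
```

View pics/td2.png

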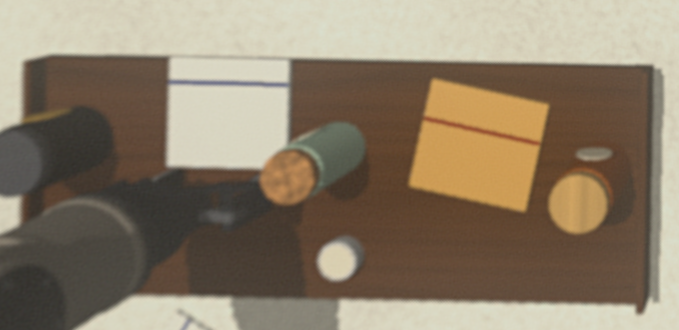

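```bash
cat >> h.py <<'E'
def lines(n,ys,cam="scene"):
    "offset of the tray line ahead of riser edge, at several y (edge from first fit, same camera)"
    c,W=grab(cam); b,g,r=cv2.split(topdown(c,W,X0,X1,Y0,Y1,.068,.0005).astype(float))
    f=r-b if n=="marble" else b*0-g   # line is bluest / least green
    f=(b-r) if n=="marble" else -g
    f=cv2.GaussianBlur(f,(0,0),1.5); o=[]
    for y in ys:
        k=int((Y1-y)/.0005); col=f[:,k-6:k+6].mean(1); i0,i1=int((X1-.715)/.0005),int((X1-.61)/.0005)
        if n=="bamboo":  # line = dark dip between bright tan
            col=-cv2.GaussianBlur(f,(0,0),8)[:,k-6:k+6].mean(1)+col
        o.append(X1-(i0+np.argmax(col[i0:i1])+.5)*.0005)
    o=np.array(o); e=.69848+.01918*np.array(ys)
    return o.round(4),((o-e)*1000).round(1)
E
python3 -m pendant '[{"tx":0,"ty":-0.1,"tz":0,"yaw":0},{"tx":0,"ty":-0.1,"tz":0,"yaw":0},{"tx":0,"ty":0,"tz":0,"yaw":0}]'
python3 - <<'E'
from h import *
print(lines("marble",[.1,.12,.14,.16,.18]))
print(lines("bamboo",[-.08,-.1,-.12,-.14]))
E
```

```text
t: 6.28
tool_pos: [0.5917, 0.1478, 0.0698]
orientation: [-53.0, 88.9, 35.5]
ft_force: [-0.4, 0.1, 0.1]
gripper_width: 0.0851
(array([0.6872, 0.6878, 0.6878, 0.6882, 0.6888]), array([-13.1, -13. , -13.4, -13.3, -13.2]))
(array([0.6362, 0.6318, 0.6272, 0.6232]), array([-60.7, -64.8, -68.9, -72.5]))
```

Measurements are consistent: the marble line is 13.2 mm short and square. I'll push 13 mm slowly.

```bash
python3 -m pendant '[{"tx":0,"ty":-0.08,"tz":0,"yaw":0},{"tx":0,"ty":-0.08,"tz":0,"yaw":0},{"tx":0,"ty":-0.04,"tz":0,"yaw":0},{"tx":0,"ty":0,"tz":0,"yaw":0}]'
python3 - <<'E'
from h import *
print(lines("marble",[.1,.12,.14,.16,.18]))
E
```

```text
t: 6.88
tool_pos: [0.6037, 0.1475, 0.0699]
orientation: [-51.3, 89.0, 37.2]
ft_force: [-0.7, -0.5, 0.3]
gripper_width: 0.085
(array([0.6988, 0.6992, 0.6998, 0.7008, 0.7008]), array([-1.6, -1.5, -1.4, -0.8, -1.2]))
```

Before finishing, I check the edge estimate against the known 240 mm depth and 620 mm width, since the board's front face could bias it.

Run:
```python
from h import *
c,W=grab("scene")
g=cv2.GaussianBlur(cv2.cvtColor(topdown(c,W,.40,.76,Y0,Y1,.06,.0005),cv2.COLOR_BGR2GRAY),(0,0),1.5).astype(float)
for y in (-.2,-.1,-.05,0.,.05):
    k=int((Y1-y)/.0005); col=g[:,k-6:k+6].mean(1); d=np.gradient(col); n=len(col)
    b=.76-(n//2+np.argmax(d[n//2:])+.5)*.0005; i=int(np.argmin(d[:n//2])); f=.76-(i+.5)*.0005
    print(y,f,b,(f-b)*np.cos(.019), col[i-30:i+50:4].astype(int))
k=c["pixels"]; im=cv2.resize(k[170:320,330:530],(800,600),interpolation=cv2.INTER_CUBIC)[:,:,::-1].copy()
cv2.imwrite("pics/crop3.png",im)
```

```text
-0.2 0.69475 0.45325 0.24145641056133926 [212 212 211 210 209 210 207 176 114  80  82  84  84  83  83  82  82  81
  81  79]
-0.1 0.69625 0.45475 0.24145641056133932 [213 214 214 212 212 211 201 163 108  81  84  84  83  82  81  81  80  80
  81  96]
-0.05 0.69725 0.45575 0.24145641056133932 [211 212 214 214 213 214 204 164 108  81  82  81  81  81  81  80  80  79
  79  81]
0.0 0.69825 0.45725 0.24095650080862435 [214 215 215 215 214 215 206 167 109  80  82  84  84  83  81  80  79  79
  80  80]
0.05 0.69975 0.51075 0.18896588652626548 [200 174 153 149 150 152 150 133  99  81  83  87  88  85  85  84  84  84
  82  81]
```

View pics/crop3.png

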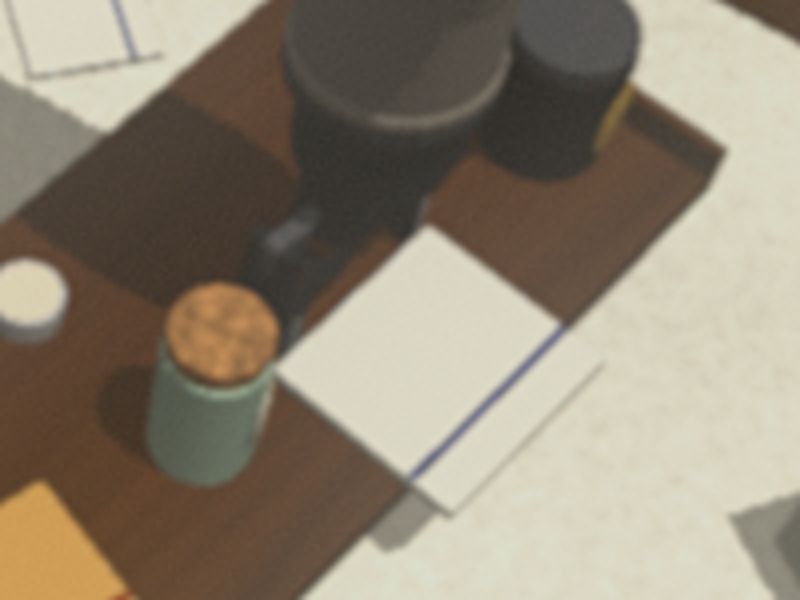

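The board depth reads 241 mm, so the true edge is at most about 1 mm further back, and the marble line is within about 1 mm. I back off, lift and go to the bamboo tray.

```bash
python3 -m pendant '[{"tx":0,"ty":0.7,"tz":0,"yaw":0},{"tx":-0.9,"ty":0,"tz":0,"yaw":0},{"tx":-0.9,"ty":0.3,"tz":0,"yaw":0},{"tx":-0.9,"ty":0.3,"tz":0,"yaw":0},{"tx":0,"ty":0.2,"tz":-0.5,"yaw":0}]';python3 -m pendant '[{"tx":0,"ty":0,"tz":-0.9,"yaw":0},{"tx":0,"ty":0,"tz":-0.9,"yaw":0},{"tx":0,"ty":0,"tz":-0.9,"yaw":0},{"tx":0,"ty":0,"tz":-0.7,"yaw":0},{"tx":0,"ty":0,"tz":0,"yaw":0}]'
```

```text
t: 7.6
tool_pos: [0.5085, 0.1192, 0.2346]
orientation: [-52.8, 88.9, 35.9]
ft_force: [0.2, -1.0, 0.0]
gripper_width: 0.0849
t: 8.22
tool_pos: [0.503, -0.0921, 0.2346]
orientation: [-56.3, 88.5, 32.3]
ft_force: [0.1, 1.4, 0.0]
gripper_width: 0.0848
```

```bash
python3 -m pendant '[{"tx":0.7,"ty":-0.05,"tz":-0.1,"yaw":0},{"tx":0.8,"ty":0,"tz":0,"yaw":0},{"tx":0.8,"ty":0,"tz":0,"yaw":0},{"tx":0.2,"ty":0,"tz":0,"yaw":0},{"tx":0,"ty":0,"tz":0,"yaw":0}]'
```

```text
t: 8.85
tool_pos: [0.512, -0.0939, 0.0832]
orientation: [-59.3, 88.2, 29.5]
ft_force: [-0.0, -0.8, 0.1]
gripper_width: 0.0853
```

```bash
python3 -m pendant '[{"tx":0.15,"ty":0,"tz":-0.07,"yaw":0},{"tx":0,"ty":0,"tz":0,"yaw":0}]'; python3 -m pendant '[{"tx":0.06,"ty":0,"tz":0,"yaw":0},{"tx":0,"ty":0,"tz":0,"yaw":0}]'; python3 -c "
from h import *
print(lines('marble',[.1,.12,.14,.16,.18]))"
```

```text
t: 9.1
tool_pos: [0.5137, -0.098, 0.0762]
orientation: [-61.7, 88.0, 27.0]
ft_force: [0.1, -0.2, 0.1]
gripper_width: 0.0849
t: 9.35
tool_pos: [0.5147, -0.098, 0.0737]
orientation: [-62.9, 87.9, 25.9]
ft_force: [-0.5, 0.4, -0.0]
gripper_width: 0.0849
(array([0.6988, 0.6992, 0.6998, 0.7002, 0.7008]), array([-1.6, -1.5, -1.4, -1.3, -1.2]))
```

```bash
python3 -m pendant '[{"tx":0.075,"ty":0,"tz":0,"yaw":0},{"tx":0,"ty":0,"tz":0,"yaw":0}]'; python3 -m pendant '[{"tx":0,"ty":-0.2,"tz":0,"yaw":0},{"tx":0,"ty":-0.2,"tz":0,"yaw":0},{"tx":0,"ty":0,"tz":0,"yaw":0}]'
```

```text
t: 9.65
tool_pos: [0.515, -0.0978, 0.0692]
orientation: [-63.1, 87.8, 25.7]
ft_force: [-0.4, 0.7, -0.7]
gripper_width: 0.0851
t: 10.02
tool_pos: [0.5414, -0.0983, 0.0701]
orientation: [-63.6, 87.8, 25.2]
ft_force: [-0.5, -0.5, -0.3]
gripper_width: 0.0849
```

```bash
python3 -m pendant '[{"tx":0.02,"ty":-0.2,"tz":0,"yaw":0},{"tx":0.01,"ty":-0.2,"tz":0,"yaw":0},{"tx":0.01,"ty":-0.2,"tz":0,"yaw":0},{"tx":0,"ty":-0.15,"tz":0,"yaw":0},{"tx":0,"ty":0,"tz":0,"yaw":0}]'
python3 - <<'E'
from h import *
print(lines("bamboo",[-.06,-.08,-.1,-.12,-.14]))
c,W=grab("scene"); cv2.imwrite("pics/td4.png",topdown(c,W,X0,X1,Y0,Y1,.068))
E
```

```text
t: 10.65
tool_pos: [0.5896, -0.0994, 0.0688]
orientation: [-63.4, 87.9, 25.4]
ft_force: [-0.5, 0.3, -1.1]
gripper_width: 0.085
(array([0.6722, 0.6718, 0.6718, 0.6708, 0.6702]), array([-25.1, -25.2, -24.8, -25.4, -25.5]))
```

View pics/td4.png

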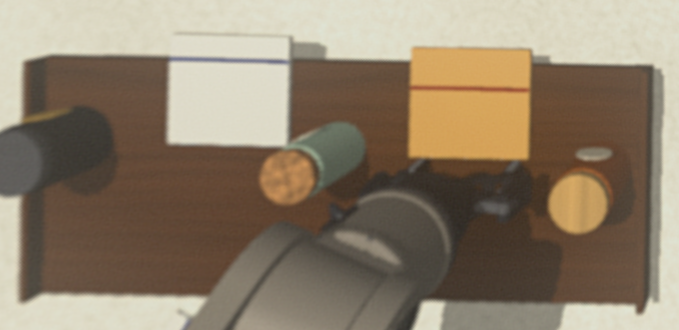

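The bamboo tray is square, with its line 25 mm short (about 24.5 after the edge correction). The marble tray still sits on its mark, and the candles and tin stand where they were.

```bash
python3 -m pendant '[{"tx":0,"ty":-0.12,"tz":0,"yaw":0},{"tx":0,"ty":-0.12,"tz":0,"yaw":0},{"tx":0,"ty":-0.05,"tz":0,"yaw":0},{"tx":0,"ty":0,"tz":0,"yaw":0}]'
python3 - <<'E'
from h import *
print(lines("bamboo",[-.06,-.08,-.1,-.12,-.14]))
E
```

```text
t: 11.25
tool_pos: [0.607, -0.0997, 0.0695]
orientation: [-62.3, 87.9, 26.5]
ft_force: [0.2, -0.4, -0.4]
gripper_width: 0.0848
(array([0.6888, 0.6882, 0.6882, 0.6878, 0.6872]), array([-8.6, -8.7, -8.3, -8.4, -8.5]))
```

```bash
python3 -m pendant '[{"tx":0.01,"ty":-0.06,"tz":0,"yaw":0},{"tx":0,"ty":-0.06,"tz":0,"yaw":0},{"tx":0,"ty":-0.01,"tz":0,"yaw":0},{"tx":0,"ty":0,"tz":0,"yaw":0}]'
python3 - <<'E'
from h import *
print(lines("bamboo",[-.06,-.08,-.1,-.12,-.14]))
E
```

```text
t: 11.8
tool_pos: [0.6148, -0.0999, 0.069]
orientation: [-61.8, 87.9, 27.0]
ft_force: [-1.0, 0.2, -0.2]
gripper_width: 0.0853
(array([0.6968, 0.6968, 0.6958, 0.6952, 0.6948]), array([-0.6, -0.2, -0.8, -0.9, -1. ]))
```

Within about 1 mm. I back off, lift and verify.

```bash
python3 -m pendant '[{"tx":0,"ty":0.6,"tz":0,"yaw":0},{"tx":-0.9,"ty":0.2,"tz":0,"yaw":0},{"tx":-0.9,"ty":0.2,"tz":0,"yaw":0},{"tx":-0.9,"ty":0.2,"tz":0,"yaw":0},{"tx":0,"ty":0,"tz":0,"yaw":0}]'
python3 - <<'E'
from h import *
e=[.69848,.01918]
print(lines("bamboo",[-.06,-.08,-.1,-.12,-.14])); print(lines("marble",[.1,.12,.14,.16,.18]))
ys=[-.2,-.02,.03]; print((line_edge(*grab("scene"),ys)-(.69848+.01918*np.array(ys))).round(4))
# independent check with the side camera: line vs edge at z=.06
c,W=grab("side"); print("side edge",(line_edge(c,W,[0.,.02,.04])).round(4)); print(lines("marble",[.1,.12,.14,.16],"side"),lines("bamboo",[-.06,-.08,-.1],"side"))
a=topdown(*grab("scene"),X0,X1,Y0,Y1,.068); b=cv2.cvtColor(c["pixels"],4)[150:350,270:510]
cv2.imwrite("pics/fin.png",np.vstack([a,cv2.resize(cv2.resize(b,(324,270)),(680,270*680//324//2))][:1])); cv2.imwrite("pics/fins.png",cv2.resize(b,(720,600)))
E
```

```text
t: 12.48
tool_pos: [0.5353, -0.1013, 0.2328]
orientation: [-61.4, 87.9, 27.4]
ft_force: [0.4, 0.4, -1.0]
gripper_width: 0.0853
(array([0.6968, 0.6962, 0.6962, 0.6958, 0.6952]), array([-0.6, -0.7, -0.3, -0.4, -0.5]))
(array([0.6988, 0.6992, 0.6998, 0.7002, 0.7008]), array([-1.6, -1.5, -1.4, -1.3, -1.2]))
[0.0001 0.0002 0.0002]
side edge [0.6932 0.6958 0.7108]
(array([0.6978, 0.7123, 0.6607, 0.7018]), array([ -2.6,  11.5, -40.4,   0.2])) (array([0.6952, 0.6948, 0.6948]), array([-2.1, -2.2, -1.8]))
```

View pics/fins.png

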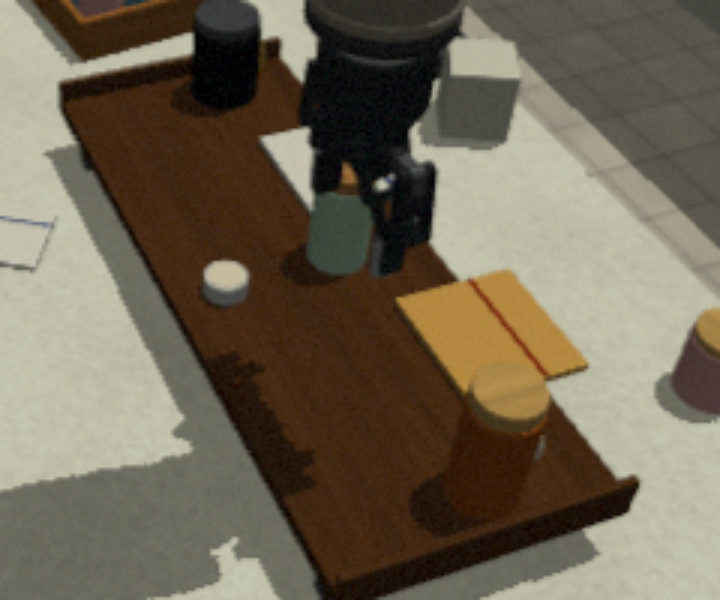

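The bamboo line coincides with the edge in the side view too. The marble's line is hidden by the gripper there, but the scene camera shows it on its mark. Handing in.

```bash
python3 -c "
from station import job_done; print(job_done())"
```

```text
the job is handed in; nothing more can be done
None
```

I pushed both trays with the open fingers behind their back edges, and they now lie square with their lines over the riser's front edge. I handed the job in at about 12.5 s of the 51 s.

- **Marble:** the scene camera puts its line about 1.4 mm short of the edge (limit 7 mm), within about 0.01 rad of square. Each reading was the same along the whole line.
- **Bamboo:** the scene camera puts its line about 0.5 mm short of the edge, within about 0.01 rad of square.
- **Edge estimate:** the board's depth came out as 241 mm instead of 240, so the true edge may lie up to about 1 mm further back. That does not change the result.
- **Side camera:** it agreed for the bamboo, with the line about 2 mm short of the edge. It could not confirm the marble, because the gripper blocked the view and those readings were scattered and unusable. Its edge readings also scattered, by a few millimetres up to about 15 mm.
- **Candles and tin:** they look unmoved in the pictures; I did not measure their positions. The gripper was clear of everything at the end.

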